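# Lock the stage ring of a microscope light base with the pin spanner

## Robot

A 6-joint arm with a two-finger parallel gripper is mounted at the origin on the work surface. World frame = base frame: x ahead of the robot, y to its left, z up, the work surface at z = 0. Lengths are in m, angles in rad, forces in N, time in s.
With the tool pointing down it reaches from about 0.275 to 0.75 m from the base axis. Payload 10.2 kg.
Tool frame: the origin (TCP) lies at the very end of the fingers, on their centre line; the grasp point (between the pads) lies 19 mm behind it (bot.grasp_offset is the distance from the TCP to the grasp point, in m); z points along the fingers, y is the line along which they close (so a half turn about z gives the same grasp; the last joint's range is limited). The gripper opens to 88 mm and grips with 3 to 60 N. Pads are 18 mm wide; open, the fingers measure 123 mm over their backs; the gripper's body (75 mm by 187 mm) begins 45 mm behind the grasp point.
Start: joints at [-1.54, 0.313, 1.498, -0, 1.331, -0.223], TCP at [0.132, -0.508, 0.239] pointing down, gripper open.
Joint ranges: [-2.94, 2.94], [-0.97, 2.17], [0.19, 2.56], [-1.23, 4.37], [0.02, 3.11], [-2.88, 2.88]. Speed limits (rad/s): [2.39, 2.39, 3.01, 3.14, 3.14, 3.14].

## Interface

Orientations are given as a unit quaternion [w, x, y, z].
In Python, from rig import bot gives the robot as it stands.
- The arm moves only by the tool carry_out, never from a script. Its argument "moves" is a list that holds one entry, the list of rows, each a list of 7 numbers: the turn, a rotation vector about the tool's x, y, z normalised to -1 to 1, where 1 is 5 degrees, then the shift along the tool's x, y, z normalised to -1 to 1, where 1 is 2.5 cm, then the closure, from -1 (fully open) to 1 (shut), so that 0 is half open. In form: [[[ax, ay, az, tx, ty, tz, hand], ...]]. A call has 1 to 20 rows; each row shifts and turns the commanded pose from where the row before left it, along the tool's axes as they then stand; what a row does not reach is not made up. A row lasts 1/10 s, in which the tool goes at most 50 mm and 8.59 degrees, less where a joint would pass 70% of its speed; a pose out of reach is approached as far as the arm can. A call with a number of a shift or a turn outside -1 to 1 is refused whole. A call with a gripper value outside its range is refused whole. The fingers move at their own pace and stop on an object; the grip force is fixed at half the most. Time passes only in rows, so rows that do not move let the fingers close. It gives the time, the measured TCP pose, the force, the opening and the grip force at its end, in the units of the state.
- bot.read_state(): the state, without advancing time (a new reading comes with each control period).
- bot.grab_frame(name): name is "scene" or "top" or "wrist"; returns a dict with "pixels" (420x560x3 uint8, red, green, blue), "depth" (420x560 float32, m along the optical axis (not along the pixel's ray), 0 where there is no reading), "fx", "fy", "cx", "cy" (pixels), "D" ([k1, k2, p1, p2, k3] as OpenCV has them; the pictures are not rectified), "world_from_camera" (4x4, takes a point from camera to world coordinates). Camera axes: x right, y down, z forward; pixel columns grow to the right and rows downward; lengths in m; the calibration is good to about 2 mm. A picture is of the moment at which its call begins.
- bot.finish_job(): hands the job in; it is judged then, once.
The state is a dict: "time": time; "qpos": joint angles; "joint_vel": joint speeds; "tau": joint torques, N m; "ee_pos": TCP position; "ee_rot": TCP orientation; "ft_force": force on the tool from outside, world axes, zero at the start; "torque": the same for the moment, N m; "finger_gap": opening from 0.0 (shut) to 1.0 (fully open); "grip_force": force on a finger pad.
Only numpy, scipy, OpenCV 4.12 (cv2) and the standard library are available. Lean on these libraries where they do the work, as an engineer would, in place of code of your own. Each camera call takes 0.05 s, during which the arm holds its last target. There are 200 camera calls.

## Task

Take the pin spanner that fits the big two-hole lock ring on the microscope light base, seat both its pins fully in the ring's holes, then use it to turn the ring clockwise (seen from above) as far as it goes, so that the two holes line up with the raised lugs on the base. Leave the spanner standing seated in the ring and let go; leave the smaller spanner in its block and do not push the ring with the fingers.

Things in the scene. Friction and masses are not known exactly. Their poses are not given: they have to be found in the camera images.
- lock_ring (a joint): Dark steel lock ring, 112 mm across, 12 mm thick, on the white light base. Value: angle in rad turned clockwise seen from above; 0 is fully loose, 1.2 is home against a hard stop, where its holes line up with the two raised lugs on the base. It starts between 0 and 0.45, turns stiffly (about 0.12 N m) and stays where it is left.
- ring_face (a point): Centre of the lock ring's top face, 66 mm above the table. x runs through both holes and turns with the ring, z is up. Two round through holes, 20 mm wide and 12 mm deep, lie 34 mm either side of the centre (68 mm apart).
- base_lug (a point): Top of the raised grey lug on the robot's side of the ring; its twin is opposite, across the ring. x points towards the ring's centre, 64 mm away, along the line on which the holes must end. Lugs and the low grey column socket stand lower than the ring's face.
- wide_spanner_grip (a point): Centre of the T handle of the fitting spanner (plain steel, about 220 g, loose): a bar 60 mm long (x), 16 mm wide (y), 22 mm high (z, up), to grip across its 16 mm; 87 mm above the table at the start. Under it a round stem of 16 mm, 40 mm long. Half a turn about z makes no difference. When seated, this point is 61 mm above the ring's face.
- wide_spanner_foot (a point): Centre of the underside of that spanner's cross-piece (92 mm long along x, 24 wide, 10 thick), 61 mm below the handle's centre. Two round pins, 8 mm thick, point 10 mm down from it, 34 mm either side along x. When seated it lies flat on the ring; the pins have 6 mm play all round, so it turns about 0.18 rad before driving the ring. Starts in a fixed pale wooden block 104 x 44 x 26 mm: lift straight up.
- narrow_spanner_grip (a point): Centre of the T handle of the smaller spanner: same handle and height, but its cross-piece is only 64 mm long and its pins 40 mm apart, so it does not fit. It stands in its own fixed pale wooden block, 76 x 44 x 26 mm; leave it there. Which block is nearer the robot varies.
Mind the look-alikes: they are no part of the job. Leave any purple or yellow look-alike of the part that bears wide_spanner_grip alone.

How it is judged:
By the outcome, as a careful person would: the job done as asked, in the order asked, and still so for the second after the job is handed in, with the robot touching nothing.
It also fails if it takes over 45 s, if anything falls off the work surface, if the arm or the gripper's body presses on something with over 40 N, if the wrist force passes 120 N, or if a joint passes its speed limit or range.

## Working session

There is one attempt and no reset: what is moved stays moved. The work goes in short steps, Python scripts to look and compute and a tool call to move; the robot and the scene stay as the last step left them, time stands still between calls to the robot, and variables do not carry over. Pictures are saved under pics/ and viewed, at most 10 in all, crops included, and the job is handed in when it is done.

Besides the shell and the picture viewer there is one more tool, called after "Call:" by a JSON object that holds its "fn" and its "kwargs", one argument or row to a line. carry_out: Moves the arm, as the interface text tells. Its arguments: {"type":"object","properties":{"moves":{"type":"array"}},"required":["moves"]}

```bash
mkdir -p pics
cat > h.py <<'E'
import numpy as np, cv2
from rig import bot
def grab(n,save=None):
    f=bot.grab_frame(n); np.savez('%s.npz'%n,**f)
    if save: cv2.imwrite('pics/'+save,f['pixels'][:,:,::-1])
    return f
def K(f): return np.array([[f['fx'],0,f['cx']],[0,f['fy'],f['cy']],[0,0,1.]])
def rays(f,uv):
    p=cv2.undistortPoints(np.array(uv,float).reshape(-1,1,2),K(f),np.array(f['D'],float))[:,0]
    return np.c_[p,np.ones(len(p))]
def plane(f,uv,z):
    T=np.array(f['world_from_camera']); d=rays(f,uv)@T[:3,:3].T; o=T[:3,3]
    return o+d*((z-o[2])/d[:,2])[:,None]
def cloud(f):
    h,w=f['depth'].shape; uv=np.stack(np.meshgrid(np.arange(w),np.arange(h)),-1).reshape(-1,2)
    P=rays(f,uv)*f['depth'].reshape(-1,1); T=np.array(f['world_from_camera'])
    return (P@T[:3,:3].T+T[:3,3]).reshape(h,w,3)
E
python3 - <<'E'
from h import *
a=grab('top','top.png');b=grab('scene','scene.png')
for f in(a,b): print(f['fx'],np.round(f['world_from_camera'],3).tolist())
print({k:np.round(v,3).tolist() for k,v in bot.read_state().items()})
E
```

```text
519.0603734125067 [[0.022, -0.998, 0.058, 0.388], [-1.0, -0.023, -0.013, -0.089], [0.014, -0.058, -0.998, 1.15], [0.0, 0.0, 0.0, 1.0]]
536.5839993524019 [[0.197, 0.689, -0.697, 1.154], [0.98, -0.129, 0.149, -0.215], [0.012, -0.713, -0.701, 0.815], [0.0, 0.0, 0.0, 1.0]]
{'time': 0.1, 'qpos': [-1.54, 0.313, 1.498, -0.0, 1.331, -0.223], 'joint_vel': [0.002, -0.002, -0.004, -0.0, 0.001, -0.0], 'tau': [0.005, -40.28, -25.264, 0.07, 0.034, -0.0], 'ee_pos': [0.132, -0.508, 0.238], 'ee_rot': [-0.001, 0.992, 0.127, 0.0], 'ft_force': [0.737, 0.259, -0.035], 'torque': [0.01, -0.009, 0.014], 'grip_force': 0.0, 'finger_gap': 1.001}
```

View pics/top.png

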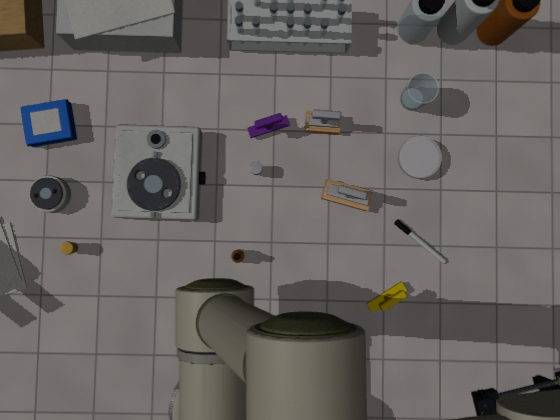

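View pics/scene.png

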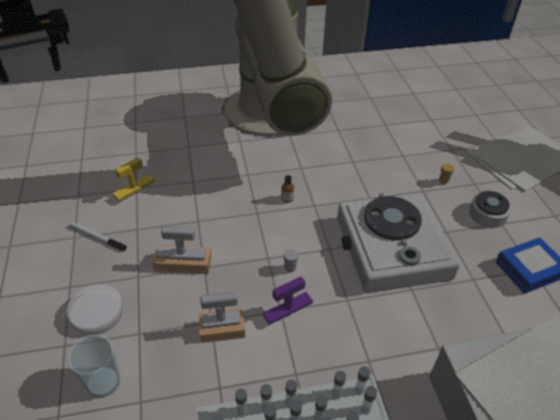

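The top view shows the wide spanner in the longer block at about (347,194), the narrow one at (323,121), and the ring at about (153,184). The purple and yellow ones are look-alikes. I'll enlarge the ring and the spanner.

Run:
```python
from h import *
f=dict(np.load('top.npz')); im=f['pixels'][:,:,::-1]
a=cv2.resize(im[135:235,105:205],(400,400),interpolation=cv2.INTER_CUBIC)
b=cv2.resize(im[165:225,317:377],(400,400),interpolation=cv2.INTER_CUBIC)
cv2.imwrite('pics/c1.png',np.clip(np.hstack([a,b])*1.6,0,255))
C=cloud(f)
print(np.round(plane(f,[[153,184]],.066),3),np.round(plane(f,[[347,194]],.098),3))
# block orange mask and handle
hsv=cv2.cvtColor(f['pixels'],cv2.COLOR_RGB2HSV); 
z=C[:,:,2]
sub=np.zeros(z.shape,bool);sub[170:220,315:380]=1
m=(z>.085)&(z<.115)&sub
ys,xs=np.nonzero(m);P=C[m];print(len(P),P.mean(0),np.median(P[:,2]))
r=cv2.minAreaRect((P[:,:2]*1000).astype(np.float32));print('handle',r, cv2.boxPoints(r))
m=(hsv[:,:,1]>90)&sub;P=plane(f,np.argwhere(m)[:,::-1],.026);r=cv2.minAreaRect((P[:,:2]*1000).astype(np.float32));print('block',r,cv2.boxPoints(r))
```

```text
[[0.488 0.157 0.066]] [[ 0.474 -0.244  0.098]]
240 [ 0.47839065 -0.25510548  0.09631381] 0.09663857846569512
handle ((478.9241027832031, -255.78378295898438), (59.17436981201172, 16.25226593017578), 75.36336517333984) [[ 463.58536 -282.35742]
 [ 479.3102  -286.46417]
 [ 494.26285 -229.21014]
 [ 478.538   -225.1034 ]]
block ((478.2499084472656, -254.46994018554688), (104.80951690673828, 45.70832443237305), 75.6373062133789) [[ 443.11057 -299.5676 ]
 [ 487.3903  -310.90598]
 [ 513.3893  -209.37228]
 [ 469.10953 -198.0339 ]][ WARN:0@0.277] global loadsave.cpp:1063 imwrite_ Unsupported depth image for selected encoder is fallbacked to CV_8U.
```

View pics/c1.png

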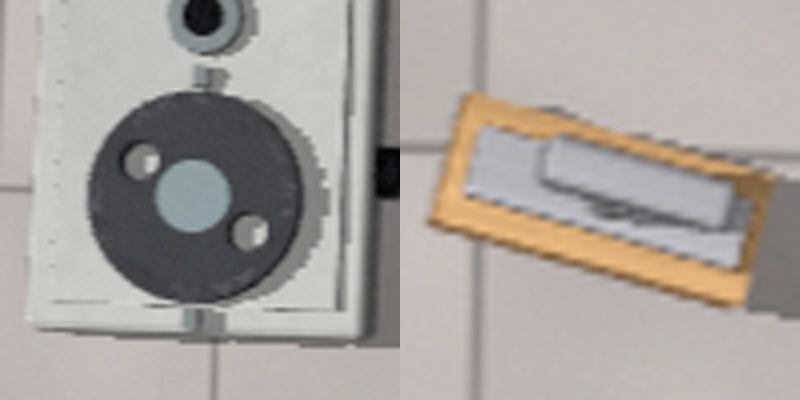

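The crop shows the ring's holes at full-image pixels (140,175) and (167,193), its centre at (153,184), and the lugs at (153,215) and (156,154). The spanner handle is at (0.479,-0.255) with its axis at 75°, which agrees with the block. I'll move above it.

Call:
{"fn": "carry_out", "kwargs": {
  "moves": [
    [[0,0,0,0.94,-0.37,0,-0.4],[0,0,0,0.94,-0.37,0,-0.4],[0,0,0,0.94,-0.37,0,-0.4],[0,0,0,0.94,-0.37,0,-0.4],[0,0,0,0.94,-0.37,0,-0.4],[0,0,0,0.94,-0.37,0,-0.4],[0,0,0,0.94,-0.37,0,-0.4],[0,0,0,0.94,-0.37,0,-0.4],[0,0,0,0.94,-0.37,0,-0.4],[0,0,0,0.94,-0.37,0,-0.4],[0,0,0,0.94,-0.37,0,-0.4],[0,0,0,0.94,-0.37,0,-0.4],[0,0,0,0.94,-0.37,0,-0.4],[0,0,0,0.94,-0.37,0,-0.4],[0,0,0,0.94,-0.37,0,-0.4],[0,0,0,0.94,-0.37,0,-0.4],[0,0,0,0.94,-0.37,0,-0.4]]
  ]
}}

```text
time: 1.8
ee_pos: [0.4797, -0.2549, 0.2384]
ee_rot: [-0.0, 0.992, 0.127, -0.0]
ft_force: [0.1, -0.6, 0.0]
finger_gap: 0.703
grip_force: 0.0
```

Call:
{"fn": "carry_out", "kwargs": {
  "moves": [
    [[0,0,-1,0,0,0,-0.4],[0,0,-1,0,0,0,-0.4],[0,0,-1,0,0,0,-0.4],[0,0,-1,0,0,0,-0.4],[0,0,-1,0,0,0,-0.4],[0,0,-1,0,0,0,-0.4],[0,0,-1,0,0,0,-0.4],[0,0,-1,0,0,0,-0.4],[0,0,-1,0,0,0,-0.4],[0,0,-1,0,0,0,-0.4],[0,0,-1,0,0,0,-0.4],[0,0,-1,0,0,0,-0.4],[0,0,-0.16,0,0,0,-0.4],[0,0,0,0,0,0,-0.4]]
  ]
}}

```text
time: 3.2
ee_pos: [0.479, -0.2556, 0.2385]
ee_rot: [-0.0, 0.792, 0.61, -0.0]
ft_force: [-0.5, 0.8, -0.8]
finger_gap: 0.699
grip_force: 0.0
```

```bash
cat >> h.py <<'E'
from scipy.spatial.transform import Rotation as R
def pose():
    s=bot.read_state(); q=s['ee_rot']; r=R.from_quat([q[1],q[2],q[3],q[0]])
    x=r.as_matrix()[:,0]; return np.array(s['ee_pos']),r,np.degrees(np.arctan2(x[1],x[0]))
def delta(target,yaw=None):
    p,r,y=pose(); print('pose',p.round(4),'yaw',y.round(2),'z',r.as_matrix()[:,2].round(4))
    print('shift units',(r.inv().apply(np.array(target)-p)/.025).round(2))
    if yaw is not None: print('az units',round(-((yaw-y+90)%180-90)/5,2))
E
python3 - <<'E'
from h import *
f=grab('wrist','w1.png');C=cloud(f)
z=C[:,:,2]
m=((z>.088)&(z<.112)).astype(np.uint8)
n,l,s,c=cv2.connectedComponentsWithStats(m)
for i in range(1,n):
    if s[i,4]>300:
        P=C[l==i];r=cv2.minAreaRect((P[:,:2]*1000).astype(np.float32));print(s[i,4],c[i],np.median(P[:,2]),r)
delta([.4785,-.255,.068],75.4)
E
```

```text
1686 [444.16310795  91.6826809 ] 0.09617294316755118 ((637.0908203125, -199.09182739257812), (59.93397521972656, 16.51369285583496), 87.0545883178711)
1126 [275.58792185 202.79040853] 0.09648107504657197 ((478.048095703125, -254.4567108154297), (58.696861267089844, 15.591876029968262), 75.60762786865234)
pose [ 0.479  -0.2556  0.2386] yaw 75.23 z [-3.e-04  3.e-04 -1.e+00]
shift units [ 0.02 -0.02  6.82]
az units -0.03
```

View pics/w1.png

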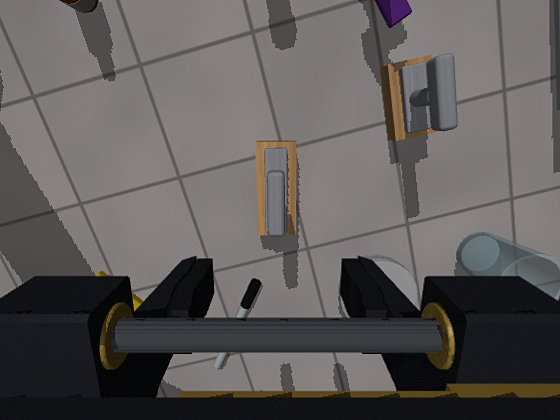

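The wrist view shows the fitting spanner centred at (276,203) under the gripper, with the narrow one at (440,92). Depth puts the handle at (0.478,-0.2545), yaw 75.6°, which agrees with the first measurement. Next I'll descend, grip and lift.

Call:
{"fn": "carry_out", "kwargs": {
  "moves": [
    [[0,0,-0.04,0.02,-0.03,0.97,-0.4],[0,0,0,0,0,0.97,-0.4],[0,0,0,0,0,0.97,-0.4],[0,0,0,0,0,0.97,-0.4],[0,0,0,0,0,0.97,-0.4],[0,0,0,0,0,0.97,-0.4],[0,0,0,0,0,0.5,-0.4],[0,0,0,0,0,0.5,-0.4],[0,0,0,0,0,0,-0.4],[0,0,0,0,0,0,1],[0,0,0,0,0,0,1],[0,0,0,0,0,0,1],[0,0,0,0,0,0,1],[0,0,0,0,0,0,1],[0,0,0,0,0,0,1],[0,0,0,0,0,0,1],[0,0,0,0,0,0,1]]
  ]
}}

```text
time: 4.95
ee_pos: [0.4784, -0.255, 0.0683]
ee_rot: [0.0, 0.79, 0.613, -0.0]
ft_force: [-1.0, 0.2, 0.8]
finger_gap: 0.176
grip_force: 30.0
```

Run:
```python
from h import *
delta([.478,-.2545,.068],75.5); print(bot.read_state()['finger_gap']*88)
f=dict(np.load('top.npz')); g=cv2.cvtColor(f['pixels'],cv2.COLOR_RGB2GRAY)
C=cloud(f)
def up(c,r,s=6):
    x0,y0=c[0]-r,c[1]-r
    return cv2.resize(g[y0:y0+2*r,x0:x0+2*r],None,fx=s,fy=s,interpolation=cv2.INTER_CUBIC),x0,y0
u,x0,y0=up((153,184),45)
# ring: dark mask
m=(u<75).astype(np.uint8)
n,l,s,c=cv2.connectedComponentsWithStats(m);i=1+np.argmax(s[1:,4])
m=(l==i).astype(np.uint8)
ct,h=cv2.findContours(m,cv2.RETR_CCOMP,cv2.CHAIN_APPROX_NONE)
for k,q in enumerate(ct):
    if cv2.contourArea(q)<300: continue
    uv=q[:,0]/6+[x0-.42,y0-.42]; P=plane(f,uv,.066)
    (cc,rr)=cv2.minEnclosingCircle((P[:,:2]*1000).astype(np.float32))
    e=cv2.fitEllipse((P[:,:2]*1000).astype(np.float32))
    print('hole' if h[0][k][3]>=0 else 'outer',cc,rr,e)
z=C[:,:,2]
for uv in([153,215],[155,154],[153,184],[140,180]): print(uv,z[uv[1],uv[0]].round(4))
L=plane(f,[[153,215],[155.75,154]],.055);print(L.round(4),np.degrees(np.arctan2(*(L[1]-L[0])[1::-1])))
```

```text
pose [ 0.4784 -0.255   0.0683] yaw 75.54 z [-0. -0. -1.]
shift units [ 0.01 -0.02  0.01]
az units 0.01
15.462579552309517
outer (493.6994934082031, 153.1986541748047) 61.93742752075195 ((489.2049560546875, 155.426513671875), (112.39875030517578, 114.69274139404297), 96.67557525634766)
hole (470.3705139160156, 126.56910705566406) 9.364049911499023 ((470.41717529296875, 126.78673553466797), (16.645240783691406, 17.82016944885254), 32.48860168457031)
hole (488.6688232421875, 157.88893127441406) 19.548828125 ((488.8404846191406, 157.9842071533203), (37.91763687133789, 38.16253662109375), 176.92086791992188)
hole (505.85357666015625, 184.1585235595703) 8.839073181152344 ((506.0310363769531, 184.1996307373047), (15.32674503326416, 17.157318115234375), 35.32927703857422)
[153, 215] 0.0597
[155, 154] 0.0627
[153, 184] 0.068
[140, 180] 0.0702
[[0.4235 0.1575 0.055 ]
 [0.5527 0.1563 0.055 ]] -0.5265159069514465
```

Gripped at 15.5 mm. The ring centre is (0.4885,0.1555) and the hole line is at 58°; the holes come out 67.6 mm apart and the ring 113 mm across, both as specified. Now I'll lift, check the wrist load, and transit.

Call:
{"fn": "carry_out", "kwargs": {
  "moves": [
    [[0,0,0,0,0,-0.3,1],[0,0,0,0,0,-0.6,1],[0,0,0,0,0,-1,1],[0,0,0,0,0,-1,1],[0,0,0,0,0,-1,1],[0,0,0,0,0,-1,1],[0,0,0,0,0,0,1]]
  ]
}}

```text
time: 5.65
ee_pos: [0.4794, -0.2557, 0.1937]
ee_rot: [0.003, 0.79, 0.613, 0.001]
ft_force: [0.4, 0.1, -3.0]
finger_gap: 0.173
grip_force: 30.0
```

Call:
{"fn": "carry_out", "kwargs": {
  "moves": [
    [[0,0,0,0.89,-0.21,0,1],[0,0,0,0.89,-0.21,0,1],[0,0,0,0.89,-0.21,0,1],[0,0,0,0.89,-0.21,0,1],[0,0,0,0.89,-0.21,0,1],[0,0,0,0.89,-0.21,0,1],[0,0,0,0.89,-0.21,0,1],[0,0,0,0.89,-0.21,0,1],[0,0,0,0.89,-0.21,0,1],[0,0,0,0.89,-0.21,0,1],[0,0,0,0.89,-0.21,0,1],[0,0,0,0.89,-0.21,0,1],[0,0,0,0.89,-0.21,0,1],[0,0,0,0.89,-0.21,0,1],[0,0,0,0.89,-0.21,0,1],[0,0,0,0.89,-0.21,0,1],[0,0,0,0.89,-0.21,0,1],[0,0,0,0.89,-0.21,0,1]]
  ]
}}

```text
time: 7.45
ee_pos: [0.4863, 0.1573, 0.1892]
ee_rot: [-0.001, 0.79, 0.612, -0.001]
ft_force: [0.1, 0.1, -2.2]
finger_gap: 0.177
grip_force: 30.0
```

Call:
{"fn": "carry_out", "kwargs": {
  "moves": [
    [[0,0,0.9,0,0,0,1],[0,0,0.9,0,0,0,1],[0,0,0.9,0,0,0,1],[0,0,0.76,0,0,0,1],[0,0,0,0,0,0,1],[0,0,0,0,0,0,1]]
  ]
}}

```text
time: 8.05
ee_pos: [0.4865, 0.1564, 0.1898]
ee_rot: [-0.0, 0.873, 0.487, -0.001]
ft_force: [-0.3, -0.1, -2.8]
finger_gap: 0.179
grip_force: 30.0
```

Run:
```python
from h import *
delta([.4885,.1555,.108],58.2); print(bot.read_state()['finger_gap']*88)
f=grab('wrist');b=grab('scene')
cv2.imwrite('pics/w2.png',np.hstack([cv2.resize(f['pixels'],(400,300)),cv2.resize(b['pixels'][80:320,280:560],(400,300))])[:,:,::-1])
```

```text
pose [0.4865 0.1564 0.1898] yaw 58.34 z [-1.5e-03 -1.0e-04 -1.0e+00]
shift units [0.01 0.09 3.27]
az units 0.03
15.737397236271198
```

View pics/w2.png

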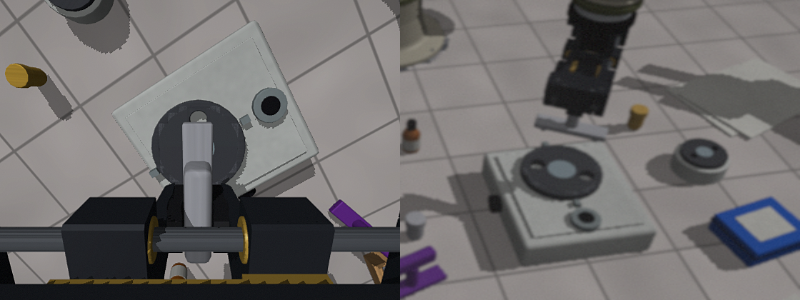

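The wrist view shows the spanner's cross-piece at (198,150) lined up with a ring hole at (198,116). The scene view shows it level above the ring. I'll cross-check the holes and lugs in the scene view before descending.

Run:
```python
from h import *
f=dict(np.load('scene.npz')); g=cv2.cvtColor(f['pixels'],cv2.COLOR_RGB2GRAY)
x0,y0=340,170
u=cv2.resize(g[y0:y0+110,x0:x0+120],None,fx=6,fy=6,interpolation=cv2.INTER_CUBIC)
m=(u<75).astype(np.uint8)
n,l,s,c=cv2.connectedComponentsWithStats(m);i=1+np.argmax(s[1:,4])
ct,h=cv2.findContours((l==i).astype(np.uint8),cv2.RETR_CCOMP,cv2.CHAIN_APPROX_NONE)
for k,q in enumerate(ct):
    if cv2.contourArea(q)<200: continue
    uv=q[:,0]/6+[x0-.42,y0-.42]; P=plane(f,uv,.066)
    print('hole' if h[0][k][3]>=0 else 'outer',uv.mean(0).round(1),[np.round(v,1) for v in cv2.fitEllipse((P[:,:2]*1000).astype(np.float32))])
cv2.imwrite('pics/s2.png',u)
```

```text
outer [392.5 220.1] [array([491.9, 154.5]), array([110.1, 122.3]), np.float64(71.1)]
hole [409.1 222. ] [array([509.2, 183.5]), array([ 8. , 12.3]), np.float64(147.2)]
hole [374.7 213. ] [array([473.5, 125.5]), array([ 9.2, 14.3]), np.float64(165.1)]
hole [392.8 214.9] [array([485., 159.]), array([40.1, 41. ]), np.float64(69.1)]
```

View pics/s2.png

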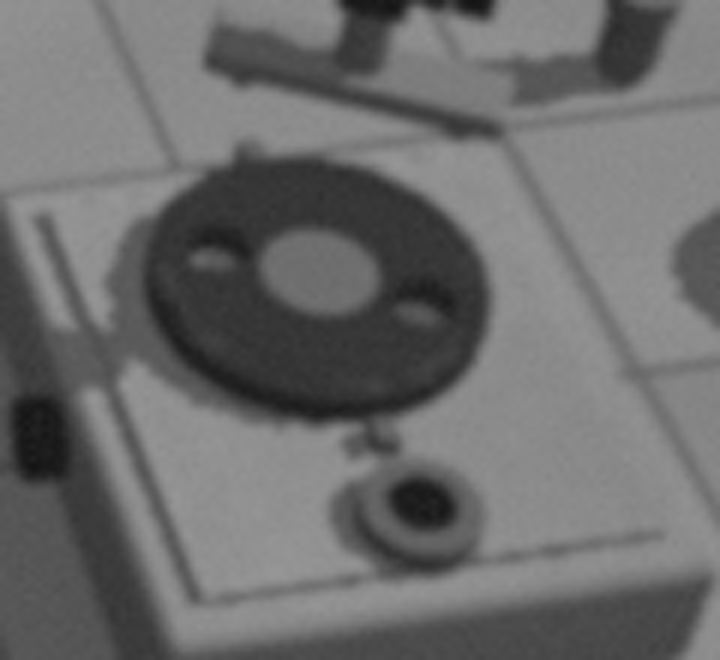

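The scene view puts the holes on the same line (58.4°) and the same centre to within a few mm, and the far lug at about (370,440) in the crop. I'll descend until the pins are part-way in and check.

Call:
{"fn": "carry_out", "kwargs": {
  "moves": [
    [[0,0,0,0,0.08,0.8,1],[0,0,0,0,0,0.8,1],[0,0,0,0,0,0.5,1],[0,0,0,0,0,0.3,1],[0,0,0,0,0,0.2,1],[0,0,0,0,0,0.2,1],[0,0,0,0,0,0.2,1],[0,0,0,0,0,0,1],[0,0,0,0,0,0,1]]
  ]
}}

```text
time: 9.05
ee_pos: [0.4888, 0.1554, 0.1159]
ee_rot: [0.0, 0.874, 0.487, 0.0]
ft_force: [-0.6, 0.2, -2.7]
finger_gap: 0.174
grip_force: 30.0
```

Call:
{"fn": "carry_out", "kwargs": {
  "moves": [
    [[0,0,0,0,0,0.1,1],[0,0,0,0,0,0.1,1],[0,0,0,0,0,0.06,1],[0,0,0,0,0,0.03,1],[0,0,0,0,0,0,1],[0,0,0,0,0,0,1]]
  ]
}}

```text
time: 9.65
ee_pos: [0.4887, 0.1554, 0.1085]
ee_rot: [0.0, 0.874, 0.487, 0.0]
ft_force: [-0.1, 0.7, -1.8]
finger_gap: 0.173
grip_force: 30.0
```

Call:
{"fn": "carry_out", "kwargs": {
  "moves": [
    [[0,0,0,0,0,0.02,1],[0,0,0.5,0,0,0,1],[0,0,0.5,0,0,0,1],[0,0,0.5,0,0,0,1],[0,0,0.5,0,0,0,1],[0,0,0.5,0,0,0,1],[0,0,0.5,0,0,0,1],[0,0,0.5,0,0,0,1],[0,0,0.5,0,0,0,1],[0,0,0,0,0,0,1]]
  ]
}}

```text
time: 10.65
ee_pos: [0.4884, 0.1556, 0.1083]
ee_rot: [-0.0, 0.945, 0.327, -0.0]
ft_force: [-3.3, 0.2, 3.7]
finger_gap: 0.179
grip_force: 30.0
```

Run:
```python
from h import *
delta([.4885,.1555,.108],-11); print({k:np.round(bot.read_state()[k],3) for k in('torque','ft_force')})
```

```text
pose [0.4884 0.1556 0.1083] yaw 38.23 z [-2.e-04  4.e-04 -1.e+00]
shift units [-0.    0.01  0.01]
az units 9.85
{'torque': array([0.333, 0.571, 0.04 ]), 'ft_force': array([-3.294,  0.212,  3.715])}
```

Call:
{"fn": "carry_out", "kwargs": {
  "moves": [
    [[0,0,0.5,0,0,0,1],[0,0,0.5,0,0,0,1],[0,0,0.5,0,0,0,1],[0,0,0.5,0,0,0,1],[0,0,0.5,0,0,0,1],[0,0,0.5,0,0,0,1],[0,0,0.5,0,0,0,1],[0,0,0.5,0,0,0,1],[0,0,0.5,0,0,0,1],[0,0,0.5,0,0,0,1],[0,0,0.5,0,0,0,1],[0,0,0.5,0,0,0,1],[0,0,0.5,0,0,0,1],[0,0,0.5,0,0,0,1],[0,0,0.5,0,0,0,1],[0,0,0.5,0,0,0,1],[0,0,0.5,0,0,0,1],[0,0,0,0,0,0,1]]
  ]
}}

```text
time: 12.45
ee_pos: [0.488, 0.1561, 0.1084]
ee_rot: [-0.001, 0.999, -0.037, -0.001]
ft_force: [-7.1, 4.4, 5.7]
finger_gap: 0.175
grip_force: 30.1
```

Run:
```python
from h import *
delta([.4885,.1555,.108],-11); print({k:np.round(bot.read_state()[k],3) for k in('torque','ft_force')})
```

```text
pose [0.488  0.1561 0.1084] yaw -4.24 z [-0.001   0.0013 -1.    ]
shift units [0.02 0.02 0.02]
az units 1.35
{'torque': array([0.919, 1.003, 0.058]), 'ft_force': array([-7.052,  4.401,  5.652])}
```

Call:
{"fn": "carry_out", "kwargs": {
  "moves": [
    [[0,0,0.3,0,0,0,1],[0,0,0.3,0,0,0,1],[0,0,0.3,0,0,0,1],[0,0,0.3,0,0,0,1],[0,0,0,0,0,0,1]]
  ]
}}

```text
time: 12.95
ee_pos: [0.4881, 0.1563, 0.1085]
ee_rot: [-0.001, 0.996, -0.089, -0.0]
ft_force: [-6.2, 6.4, 6.3]
finger_gap: 0.18
grip_force: 30.1
```

Run:
```python
from h import *
delta([.4885,.1555,.108],-11); print({k:np.round(bot.read_state()[k],3) for k in('torque','ft_force')})
```

```text
pose [0.4881 0.1563 0.1085] yaw -10.21 z [-8.0e-04  1.6e-03 -1.0e+00]
shift units [0.02 0.03 0.02]
az units 0.16
{'torque': array([1.062, 0.945, 0.137]), 'ft_force': array([-6.218,  6.405,  6.282])}
```

Call:
{"fn": "carry_out", "kwargs": {
  "moves": [
    [[0,0,0.25,0,0,0,1],[0,0,0.25,0,0,0,1],[0,0,0,0,0,0,1],[0,0,0,0,0,0,1]]
  ]
}}

```text
time: 13.35
ee_pos: [0.4884, 0.1565, 0.1085]
ee_rot: [-0.001, 0.994, -0.11, -0.0]
ft_force: [-4.6, 7.6, 5.2]
finger_gap: 0.18
grip_force: 30.5
```

Run:
```python
from h import *
delta([.4885,.1555,.108],-11); print({k:np.round(bot.read_state()[k],3) for k in('torque','ft_force','finger_gap')})
f=grab('wrist','w3.png')
```

```text
pose [0.4884 0.1565 0.1085] yaw -12.63 z [ 2.e-04  2.e-03 -1.e+00]
shift units [0.01 0.04 0.02]
az units -0.33
{'torque': array([1.493, 0.627, 0.486]), 'ft_force': array([-4.588,  7.587,  5.213]), 'finger_gap': np.float64(0.18)}
```

View pics/w3.png

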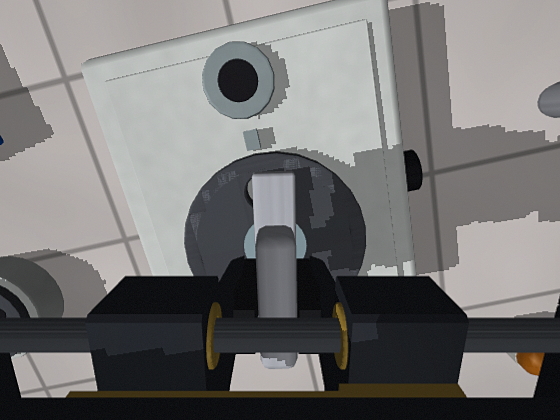

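The wrist view shows the far hole peeking out at (250,190), pointing at the lug at (258,138). The torque has jumped from 0.14 to 0.49 N m, so the stop is reached. I'll give one small confirming push, back off to relieve the load, then release.

Call:
{"fn": "carry_out", "kwargs": {
  "moves": [
    [[0,0,0.2,0,0,0,1],[0,0,0,0,0,0,1],[0,0,0,0,0,0,1]]
  ]
}}

```text
time: 13.7
ee_pos: [0.4885, 0.1564, 0.1085]
ee_rot: [-0.001, 0.993, -0.119, 0.0]
ft_force: [-4.7, 7.2, 4.6]
finger_gap: 0.18
grip_force: 30.8
```

Run:
```python
from h import *
delta([.4885,.1555,.108],-11); print({k:np.round(bot.read_state()[k],3) for k in('torque','ft_force','finger_gap')})
```

```text
pose [0.4885 0.1564 0.1085] yaw -13.62 z [ 4.0e-04  1.7e-03 -1.0e+00]
shift units [0.01 0.04 0.02]
az units -0.52
{'torque': array([1.32 , 0.581, 0.535]), 'ft_force': array([-4.701,  7.188,  4.606]), 'finger_gap': np.float64(0.18)}
```

Torque has levelled off at the grip's limit, so the ring is hard against the stop. Releasing now.

Call:
{"fn": "carry_out", "kwargs": {
  "moves": [
    [[0,0,-0.3,0,0,0,1],[0,0,0,0,0,0,1],[0,0,0,0,0,0,0.4],[0,0,0,0,0,0,-0.2],[0,0,0,0,0,0,-0.4],[0,0,0,0,0,0,-0.4],[0,0,0,0,0,0,-0.4],[0,0,0,0,0,-0.3,-0.4],[0,0,0,0,0,-0.8,-0.4],[0,0,0,0,0,-1,-0.4],[0,0,0,0,0,-1,-0.4],[0,0,0,0,0,-1,-0.4],[0,0,0,0,-1,-1,-0.4],[0,0,0,-1,0,0,-0.4],[0,0,0,-1,0,0,-0.4],[0,0,0,-1,0,0,-0.4],[0,0,0,-1,0,0,-0.4],[0,0,0,0,0,0,-0.4]]
  ]
}}

```text
time: 15.5
ee_pos: [0.3944, 0.2016, 0.2363]
ee_rot: [-0.0, 0.994, -0.106, 0.0]
ft_force: [0.3, 0.6, 0.4]
finger_gap: 0.701
grip_force: 0.0
```

Run:
```python
from h import *
delta([.4885,.1555,.108],-11)
f=grab('wrist');t=grab('top');b=grab('scene')
cv2.imwrite('pics/end.png',np.hstack([cv2.resize(f['pixels'],(400,400)),cv2.resize(b['pixels'][160:280,330:450],(400,400),interpolation=cv2.INTER_CUBIC)])[:,:,::-1])
for n,q in(('wrist',f),('top',t),('scene',b)):
    C=cloud(q);d=np.hypot(C[:,:,0]-.488,C[:,:,1]-.156);z=C[:,:,2]
    m=(d<.07)&(z>.12)&(z<.16)
    if m.sum()>40:
        P=C[m];print(n,m.sum(),np.median(P[:,2]),cv2.minAreaRect((P[:,:2]*1000).astype(np.float32)))
```

```text
pose [0.3944 0.2016 0.2363] yaw -12.17 z [ 5.e-04  3.e-04 -1.e+00]
shift units [4.07 1.01 5.13]
az units -0.23
wrist 2173 0.1363596787410481 ((488.01153564453125, 157.89004516601562), (16.179899215698242, 59.76511001586914), 79.50469207763672)
top 294 0.13659272533280198 ((488.1339416503906, 156.7165985107422), (16.854053497314453, 59.54814529418945), 79.86109161376953)
scene 279 0.13648113768690018 ((488.867919921875, 157.5927276611328), (16.283750534057617, 61.5416145324707), 79.50372314453125)
```

View pics/end.png

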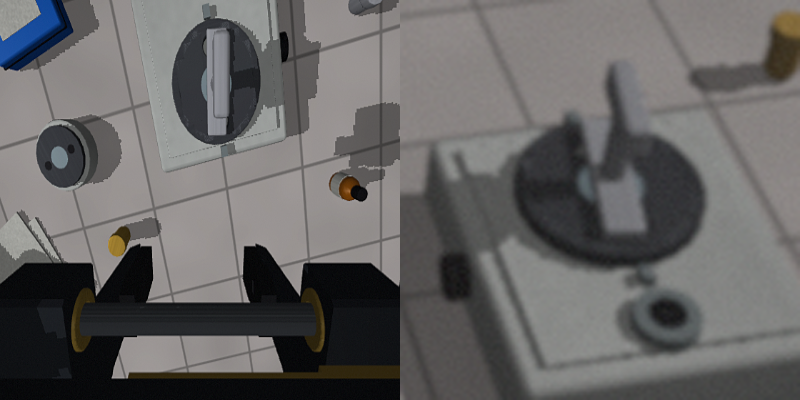

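The final views show the spanner standing upright in the ring at wrist-panel pixel (218,75). The visible hole at (208,42) points to the lug at (209,10), and the gripper is clear. The handle top is at the seated height: 0.1364 m, with the same -1.6 mm depth bias as at the start. Its yaw of -10.3° is the lug line minus the pin play, so the ring is home.

```bash
python3 -c "
from rig import bot
print(bot.finish_job())"
```

```text
the job is handed in; nothing more can be done
None
```

The wide spanner is seated in the lock ring, the ring is turned clockwise to its stop with the holes in line with the lugs, the gripper has let go and is clear, and the job is handed in; no verdict was returned.

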